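Ready the spice mill

ROBOT

A 6-joint arm with a two-finger parallel gripper is mounted at the origin on the work surface. World frame = base frame: x ahead of the robot, y to its left, z up, the work surface at z = 0. Lengths are in m, angles in degrees, forces in N, time in s.
With the tool pointing down it reaches from about 0.275 to 0.975 m from the base axis. Payload 8.4 kg.
Tool frame: the origin (TCP) lies at the very end of the fingers, on their centre line; the grasp point (between the pads) lies 19 mm behind it (arm.grip_depth is the distance from the TCP to the grasp point, in m); z points along the fingers, y is the line along which they close (so a half turn about z gives the same grasp; the last joint's range is limited). The gripper opens to 92 mm and grips with 3 to 60 N. Pads are 20 mm wide; open, the fingers measure 128 mm over their backs; the gripper's body (75 mm by 189 mm) begins 69 mm behind the grasp point.
Start: joints at [71.826, 20.225, 93.587, -0, 66.188, -0.138], TCP at [0.194, 0.594, 0.215] pointing down, gripper open.
Joint ranges: [-150.9, 150.9], [-52.94, 120.26], [3.33, 152.33], [-74.26, 254.26], [0, 154.13], [-172.89, 172.89]. Speed limits (degrees/s): [127.2, 127.2, 159.86, 180, 180, 180].

INTERFACE

Orientations are given as [roll, pitch, yaw] about the fixed x, y, z axes, in that order (R = Rz(yaw) Ry(pitch) Rx(roll)).
In Python, from bench import arm gives the robot as it stands. The module is installed in compiled form; this text tells all that it offers.
- The arm moves only by the tool apply_moves, never from a script. Its argument "deltas" is a list of rows, each a list of 2 entries, a list of its own where there are three numbers: the shift along the tool's x, y, z in mm, then the turn, a rotation vector about the tool's x, y, z in rad. In form: [[[x, y, z], [wx, wy, wz]], ...]. A call has exactly 5 rows; each row is the pose to reach, as a shift and turn from the pose commanded when the call began, along the tool's axes at that moment; what a row does not reach only later rows make up. A row lasts 1/12 s, in which the tool goes at most 41.7 mm and 7.16 degrees, less where a joint would pass 70% of its speed; a pose out of reach is approached as far as the arm can. A call with a gripper value outside its range is refused whole. "fingers" is the opening, from 0 (shut) to 1 (fully open), set as the call begins (left out, the last holds). The fingers move at their own pace and stop on an object; the grip force is fixed at half the most. Time passes only in rows, so rows that repeat a pose let the fingers close, or fill a call up. It gives the time, the measured TCP pose, the force, the opening and the grip force at its end, in the units of the state.
- arm.state(): the state, without advancing time (a new reading comes with each control period).
- arm.grab_frame(name): name is "side" or "top" or "wrist"; returns a dict with "color" (384x512x3 uint8, blue, green, red), "camera_matrix" (3x3 intrinsics, pixels), "rvec" (rotation vector, rad) and "tvec" (3), from world to camera coordinates, as OpenCV has them; the wrist camera has in their place "tool_from_camera" (4x4, takes a point from camera to tool coordinates, whose origin is the TCP and whose axes are the flange's). Camera axes: x right, y down, z forward; pixel columns grow to the right and rows downward; lengths in m; the calibration is good to about 2 mm. The wrist camera is an equidistant fisheye: a pixel r from the principal point sees the ray r / f radians off the axis. A picture is of the moment at which its call begins: read the wrist's pose just before it. There is no depth.
- arm.job_done(): hands the job in; it is judged then, once.
The state is a dict: "time": time; "q": joint angles; "joint_velocities": joint speeds; "joint_efforts": joint torques, N m; "tcp_pos": TCP position; "tcp_rot": TCP orientation; "ft_force": force on the tool from outside, world axes, zero at the start; "torque": the same for the moment, N m; "finger_gap": opening from 0.0 (shut) to 1.0 (fully open); "gripper_force": force on a finger pad.
Only numpy, scipy, OpenCV 4.12 (cv2) and the standard library are available. Lean on these libraries where they do the work, as an engineer would, in place of code of your own. Each camera call takes 0.05 s, during which the arm holds its last target. There are 200 camera calls.

TASK

Get the spice mill ready for grinding: slide its loose steel catch drawer fully home in the bay at the foot of the mill, and turn the lock collar under the hopper by its lever, clockwise seen from above, right round to the locked mark. Only when the drawer is home and the collar is locked, pull the hopper's shutter fully open. Leave the jars and other things on the worktop standing where they are.

Things in the scene. Friction and masses are not known exactly. Their poses are not given: they have to be found in the camera images.
- mill: Spice mill, fixed, 185 x 130 x 270 high, +x to its rear (bay faces -x), z up. Origin: on the collar's vertical axis, worktop height. Low grey base 68 high from x = -95 to 90; grey housing on it from x = -58 (chute hood to -69); above it the collar, then the clear hopper (98 across, top 264, lid button 270)
- bay_mouth (a point): Middle of the drawer bay's mouth, worktop height, at x = -95 of the mill; axes as the mill's. Bay 73 wide, 56 high, 105 deep, no floor (the drawer slides on the worktop), straight back along the mill's +x
- drawer: Catch drawer: open steel box 96 (x) x 66 (y) x 50 high, walls 4. Front plate 84 wide, 60 high at x = -48 to -53; pull lip 44 wide to x = -67 at height 27. 0.15 to 0.31 kg; can be gripped across its 66. Origin: centre of the box's underside. Goes in +x end first; fully home, the plate lies flat on the base's front and the origin is at x = -47, y = 0 of the mill
- collar (a joint): Lock collar's angle, rad: 0 unlocked (white line on the lever at the two short marks), 1.22 locked (at the one long mark, against a stop). Grows clockwise seen from above. Stays where left; takes about 2.5 N at the lever's post
- lever_knob (a point): On the lever's upright black post (18 across, from 184 to 238 above the worktop), at height 222, 100 from the collar axis. Seen from the axis it lies 130 degrees from the mill's +x towards its +y, less the collar's angle. The lever's arm runs under it, top at 186
- locked_mark (a point): Point 100 from the collar axis, 215 above the worktop, straight over the line of the one long white mark: the post's axis passes through it when the collar is locked
- shutter (a joint): How far the hopper's shutter is pulled out, m: 0 shut, 0.035 fully open (stop). Slides towards the mill's -y; stays where left, takes about 3 N
- shutter_fin (a point): Middle of the upright steel fin at the outer end of the shutter plate, on the mill's right side (-y): 8 thick (y), 36 wide (x), its top 240 and the plate under it 202 above the worktop. This point is 222 above the worktop, 92 from the collar axis when shut
- salt_box: open square white ceramic salt box, 85 x 85 x 45, walls 6; a bystander, only looks a little like the drawer. Origin: centre of underside
- jar_wide: glass storage jar with steel lid, 84 across, 115 high. Bystander. Origin: centre of underside
- jar_tall: glass storage jar with steel lid, 72 across, 150 high. Bystander. Origin: centre of underside
- oil_can: waisted steel oil dispenser, 72 across, 170 high. Bystander. Origin: centre of underside
- shaker: spice shaker with red lid, 54 across, 110 high. Bystander. Origin: centre of underside
- pepper_mill: turned dark wooden pepper mill, 56 across, 150 high. Bystander. Origin: centre of underside
- spoon: wooden spoon lying flat, 220 long. Bystander

How it is judged (in metres and radians):
On the way, in this order (a step that is already met when the one before it is completed fails the run):
1. the drawer is home and the collar is at its locked mark (in either order) (x of drawer in the frame of mill between -0.052 and -0.04 m and y of drawer in the frame of mill between -0.006 and 0.006 m and angle between the x axis of drawer and the x axis of mill, either way round below 0.08 rad and angle between drawer's own z axis and vertical below 0.08 rad and value of joint collar above 1.15 rad), for 0.2 s.
2. then the shutter is pulled fully open (value of joint shutter above 0.03 m), for 0.2 s.
At the end, for the whole second after the job is handed in: The drawer lies home in the bay (origin between x = -52 and -40 mm and within 6 mm of y = 0 in the mill's frame, square to it within 0.08 rad and flat), at rest; the collar is beyond 1.15 rad of its 1.22; the shutter is out by more than 30 mm of its 35 (all of step 1 and value of joint shutter above 0.03 m and linear speed of drawer below 0.02 m/s); the robot touches nothing.
It fails at once if the shutter is out by more than 12 mm while the drawer is not home or the collar is not locked (value of joint shutter above 0.012 m and not ((x of drawer in the frame of mill between -0.052 and -0.04 m and y of drawer in the frame of mill between -0.006 and 0.006 m and angle between the x axis of drawer and the x axis of mill, either way round below 0.08 rad and angle between drawer's own z axis and vertical below 0.08 rad) and value of joint collar above 1.15 rad)).
It fails at once if a bystander is shifted by more than 30 mm (distance of any of salt_box, jar_wide, jar_tall, oil_can, shaker, pepper_mill, spoon from where it was at the start of the episode above 0.03 m).
It fails at once if a standing bystander is tipped over (angle between any of salt_box, jar_wide, jar_tall, oil_can, shaker, pepper_mill's own z axis and vertical above 0.5 rad).
It also fails if it takes over 72 s, if anything falls off the work surface, if the arm or the gripper's body presses on something with over 40 N, if the wrist force passes 120 N, or if a joint passes its speed limit or range.

## Working session

There is one attempt and no reset: what is moved stays moved. The work goes in short steps, Python scripts to look and compute and a tool call to move; the robot and the scene stay as the last step left them, time stands still between calls to the robot, and variables do not carry over. Pictures are saved under pics/ and viewed, at most 10 in all, crops included, and the job is handed in when it is done.

Besides the shell and the picture viewer there is one more tool, called after "Emit:" by a JSON object that holds its "op" and its "data", one argument or row to a line. apply_moves: Moves the arm, as the interface text tells. Its arguments: {"type":"object","properties":{"deltas":{"type":"array","items":{"type":"array"}},"fingers":{"type":"number"}},"required":["deltas"]}

```bash
mkdir -p pics
python3 - <<'E'
from bench import arm
import cv2,pickle
d={}
for n in("side","top","wrist"):
    f=arm.grab_frame(n);d[n]=f;print(n,{k:v for k,v in f.items() if k!="color"})
    cv2.imwrite(f"pics/{n}0.png",cv2.resize(f["color"],(800,600),interpolation=cv2.INTER_CUBIC))
print(arm.state());pickle.dump(d,open("f0.pkl","wb"))
E
```

```text
side {'camera_matrix': array([[408.99086458,   0.        , 252.50564213],
       [  0.        , 408.99086458, 198.48159331],
       [  0.        ,   0.        ,   1.        ]]), 'rvec': array([ 2.36447295, -0.20238326,  0.09706873]), 'tvec': array([-0.59237988,  0.1661104 ,  1.13362356])}
top {'camera_matrix': array([[489.43592528,   0.        , 243.52200931],
       [  0.        , 489.43592528, 194.19716977],
       [  0.        ,   0.        ,   1.        ]]), 'rvec': array([ 2.09245385, -2.13632092,  0.21017491]), 'tvec': array([-0.01299561,  0.62345447,  1.35611181])}
wrist {'camera_matrix': array([[297.31863964,   0.        , 253.85764638],
       [  0.        , 297.31863964, 189.83276788],
       [  0.        ,   0.        ,   1.        ]]), 'tool_from_camera': array([[ 5.22880823e-04, -9.59958699e-01, -2.80141076e-01,
         7.85367907e-02],
       [ 9.99999863e-01,  4.96016675e-04,  1.66791780e-04,
         6.11066066e-04],
       [-2.11585747e-05, -2.80141125e-01,  9.59958827e-01,
        -1.70223635e-01],
       [ 0.00000000e+00,  0.00000000e+00,  0.00000000e+00,
         1.00000000e+00]])}
{'time': 0.15, 'q': array([ 7.18255186e+01,  2.02556721e+01,  9.36164650e+01, -2.22561133e-03,
        6.61889476e+01, -1.35876697e-01]), 'joint_velocities': array([-0.08008156, -0.06798522, -0.23143447,  0.10320574,  0.08432484,
        0.0235597 ]), 'joint_efforts': array([ 8.93109409e-04, -5.94199669e+01, -3.34469426e+01,  6.98786555e-02,
        2.04947591e-02, -6.21902086e-05]), 'tcp_pos': array([0.19341861, 0.5939384 , 0.21403216]), 'tcp_rot': array([-1.79938911e+02,  1.89034457e-03,  1.61962296e+02]), 'ft_force': array([ 0.33572803,  0.32815972, -0.1128261 ]), 'torque': array([-0.00616886, -0.0532162 , -0.01329646]), 'gripper_force': 0.0, 'finger_gap': 0.9976662540192887}
```

View pics/side0.png

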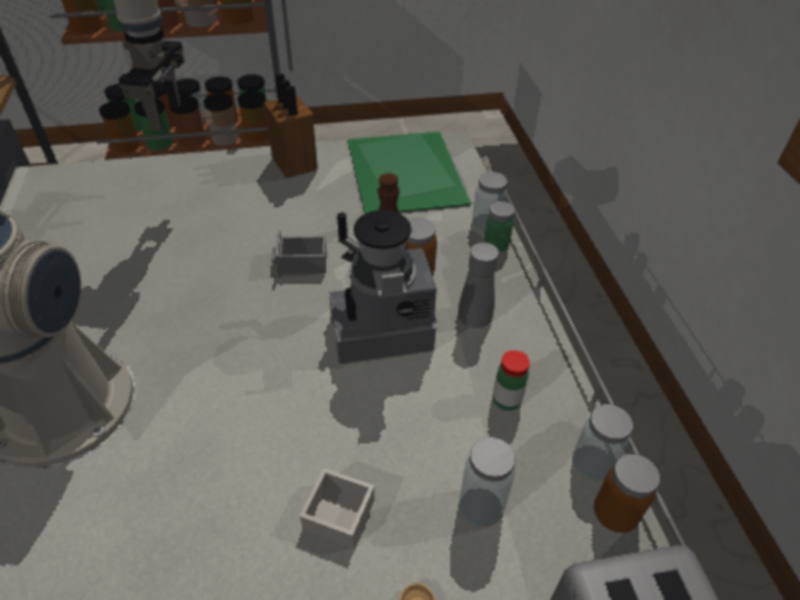

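View pics/top0.png

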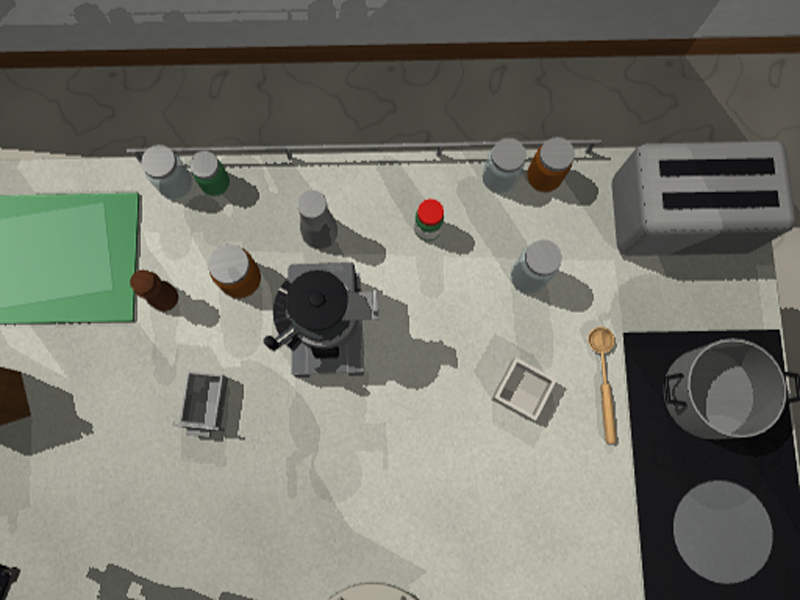

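Top view: the mill's hopper lid is near (317,297), the lever knob near (272,342) and the shutter fin near (375,303). The drawer is near (205,403) with its plate towards the robot. The salt box is at (525,388). I'll enlarge for pixel readings.

```bash
cat > h.py <<'E'
import numpy as np,cv2
from scipy.spatial.transform import Rotation as R
def onplane(f,uv,z):
    K,rv,t=f["camera_matrix"],f["rvec"],f["tvec"]
    Rm=cv2.Rodrigues(rv)[0]; c=-Rm.T@t
    d=Rm.T@np.linalg.inv(K)@np.array([uv[0],uv[1],1.])
    return c+d*(z-c[2])/d[2]
def proj(f,P): return cv2.projectPoints(np.array(P,float).reshape(-1,1,3),f["rvec"],f["tvec"],f["camera_matrix"],None)[0][:,0]
E
python3 - <<'E'
import pickle,cv2
from h import *
d=pickle.load(open("f0.pkl","rb"));t=d["top"]["color"]
x0,y0=110,160
cv2.imwrite("pics/c1.png",cv2.resize(t[y0:y0+130,x0:x0+145],None,fx=4.6,fy=4.6,interpolation=cv2.INTER_CUBIC)) # scale 4.6
E
```

```text
(no output)
```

View pics/c1.png

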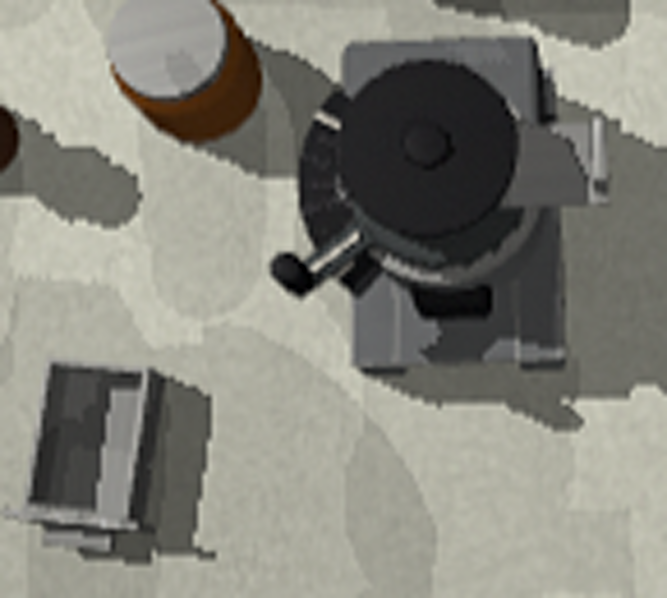

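Crop (scale 4.6, offset 110,160): lid button (427,143), long mark (327,117), knob top (291,270), fin top (600,160). The drawer's rear rim corners are (52,364) and (150,371), and its plate's top edge runs from (5,513) to (140,528).

Run:
```python
import pickle
from h import *
f=pickle.load(open("f0.pkl","rb"))
t=f["top"];s=f["side"]
c=lambda u,v:(110+(u+.5)/4.6-.5,160+(v+.5)/4.6-.5)
for n,u,v,z in [("button",427,143,.27),("lid",430,148,.264),("knobtop",291,270,.238),("finT",596,118,.240),("finB",600,198,.240),("baseFLtop?",355,366,.068),("baseFL",357,371,0),("baseFR",565,368,.068),("housRL",345,42,.15),("housRR",533,37,.15),
 ("dRL",52,364,.05),("dRR",150,371,.05),("dFL",28,512,.05),("dFR",133,523,.05),("plL",5,513,.06),("plR",140,528,.06),("lipL",45,540,.027),("lipR",112,550,.027),("mark",327,117,.18)]:
    print(n,onplane(t,c(u,v),z)[:2].round(4))
print("cam",(-cv2.Rodrigues(t["rvec"])[0].T@t["tvec"]).round(3))
for n,u,v,z in [("lid",382,229,.264),("button",382,226,.27),("knob",342,215,.238),("baseFLb",337,363,0),("baseRb",433,348,0),("baseFRtop",335,330,.068),("baseRtop",436,318,.068),("dplateT",276,232,.06)]:
    print("side",n,onplane(s,(u*.64-.18,v*.64-.18),z)[:2].round(4))
```

```text
button [0.5918 0.0753]
lid [0.5903 0.0742]
knobtop [0.5294 0.1525]
finT [ 0.6103 -0.0155]
finB [ 0.5654 -0.0168]
baseFLtop? [0.4952 0.1376]
baseFL [0.4996 0.1444]
baseFR [0.4913 0.0082]
housRL [0.6801 0.1344]
housRR [0.6808 0.0221]
dRL [0.5024 0.3293]
dRR [0.4968 0.2679]
dFL [0.4112 0.3414]
dFR [0.4031 0.2764]
plL [0.4103 0.3528]
plR [0.3996 0.2699]
lipL [0.3948 0.3362]
lipR [0.3877 0.2941]
mark [0.6276 0.141 ]
cam [ 0.34  -0.027  1.453]
side lid [0.5892 0.0692]
side button [0.5893 0.0696]
side knob [0.5306 0.1518]
side baseFLb [0.493  0.0126]
side baseRb [0.6799 0.0191]
side baseFRtop [0.4955 0.0347]
side baseRtop [0.6852 0.0339]
side dplateT [0.4018 0.3482]
```

Emit:
{"op": "apply_moves", "data": {
  "deltas": [
    [[-30, -21, -10], [0, 0, 0]],
    [[-60, -42, -20], [0, 0, 0]],
    [[-90, -63, -30], [0, 0, 0]],
    [[-120, -84, -40], [0, 0, 0]],
    [[-150, -105, -50], [0, 0, 0]]
  ],
  "fingers": 0.5
}}

```text
time: 0.57
tcp_pos: [0.3041, 0.4464, 0.2648]
tcp_rot: [-180.0, -0.0, 162.0]
ft_force: [0.5, 0.7, 0.1]
finger_gap: 0.66
gripper_force: 0.0
```

Emit:
{"op": "apply_moves", "data": {
  "deltas": [
    [[-30, -21, -10], [0, 0, 0]],
    [[-60, -42, -20], [0, 0, 0]],
    [[-90, -63, -30], [0, 0, 0]],
    [[-120, -84, -40], [0, 0, 0]],
    [[-150, -105, -50], [0, 0, 0]]
  ]
}}

```text
time: 0.98
tcp_pos: [0.4144, 0.3001, 0.3151]
tcp_rot: [180.0, -0.0, 162.0]
ft_force: [0.6, -0.1, 0.4]
finger_gap: 0.5
gripper_force: 0.0
```

Emit:
{"op": "apply_moves", "data": {
  "deltas": [
    [[-32, -22, 0], [0, 0, 0.12]],
    [[-64, -44, 0], [0, 0, 0.24]],
    [[-96, -66, 0], [0, 0, 0.36]],
    [[-128, -88, 0], [0, 0, 0.48]],
    [[-156, -106, 0], [0, 0, 0.593]]
  ]
}}

```text
time: 1.4
tcp_pos: [0.5302, 0.1503, 0.3146]
tcp_rot: [-180.0, 0.0, 127.6]
ft_force: [0.3, 0.0, 1.2]
finger_gap: 0.499
gripper_force: 0.0
```

```bash
cat >> h.py <<'E'
def delta(tcp,rot,tgt,yaw=None):
    M=R.from_euler("xyz",rot,degrees=True)
    s=M.inv().apply(np.array(tgt)-tcp)*1000
    w=np.zeros(3) if yaw is None else (M.inv()*R.from_euler("xyz",[180,0,yaw],degrees=True)).as_rotvec()
    return s.round(1),w.round(3)
def wpix(f,tcp,rot,P):
    M=R.from_euler("xyz",rot,degrees=True)
    p=M.inv().apply(np.array(P,float)-tcp); T=f["tool_from_camera"]
    c=(p-T[:3,3])@T[:3,:3]; th=np.arctan2(np.hypot(*c[:,:2].T),c[:,2]); n=np.hypot(*c[:,:2].T)
    K=f["camera_matrix"]; return (c[:,:2]/n[:,None]*th[:,None])*K[0,0]+K[:2,2]
def wray(f,tcp,rot,uv,z):
    M=R.from_euler("xyz",rot,degrees=True);T=f["tool_from_camera"];K=f["camera_matrix"]
    d=(np.array(uv,float)-K[:2,2])/K[0,0];th=np.hypot(*d)
    r=np.array([*(d/th*np.sin(th)),np.cos(th)])
    r=M.apply(T[:3,:3]@r);o=M.apply(T[:3,3])+tcp
    return o+r*(z-o[2])/r[2]
E
python3 - <<'E'
from bench import arm
from h import *
s=arm.state();f=arm.grab_frame("wrist");t,r=s["tcp_pos"],s["tcp_rot"]
print(s["time"],t,r,s["finger_gap"],s["ft_force"])
print(wpix(f,t,r,[[.53,.152,.238],[.5905,.0725,.27]]))
cv2.imwrite("pics/w1.png",cv2.resize(f["color"],None,fx=1.5,fy=1.5,interpolation=cv2.INTER_CUBIC))
print(delta(t,r,[.53,.152,.25],128.2))
E
```

```text
1.4 [0.53022571 0.15032407 0.31456302] [-1.79995129e+02  1.71926368e-02  1.27608518e+02] 0.4986416281097432 [0.28548003 0.02468045 1.19036134]
[[253.78342245 195.89371448]
 [253.08886449 310.67065749]]
(array([ 1.5,  0.8, 64.6]), array([-0.  ,  0.  , -0.01]))
```

View pics/w1.png

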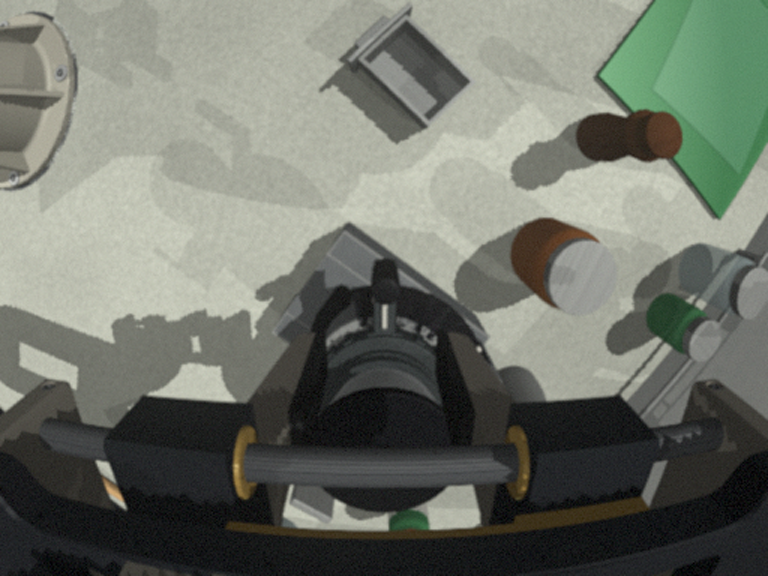

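Wrist picture: the post's top is at (387,291)/1.5 = (258,194), against a prediction of (254,196). It sits about 3 mm towards tool +y and well between the fingers, so I descend.

Emit:
{"op": "apply_moves", "data": {
  "deltas": [
    [[1, 3, 20], [0, 0, 0]],
    [[1, 3, 45], [0, 0, 0]],
    [[1, 3, 70], [0, 0, 0]],
    [[1, 3, 92], [0, 0, 0]],
    [[1, 3, 107], [0, 0, 0]]
  ]
}}

```text
time: 1.87
tcp_pos: [0.5298, 0.1549, 0.2052]
tcp_rot: [-179.9, -0.1, 128.0]
ft_force: [-0.2, 0.4, 0.4]
finger_gap: 0.502
gripper_force: 0.0
```

Emit:
{"op": "apply_moves", "data": {
  "deltas": [
    [[0, 0, 0], [0, 0, 0]],
    [[0, 0, 0], [0, 0, 0]],
    [[0, 0, 0], [0, 0, 0]],
    [[0, 0, 0], [0, 0, 0]],
    [[0, 0, 0], [0, 0, 0]]
  ],
  "fingers": 0.28
}}

```text
time: 2.28
tcp_pos: [0.5317, 0.1555, 0.2088]
tcp_rot: [179.9, 0.0, 128.0]
ft_force: [0.1, -0.1, -0.0]
finger_gap: 0.276
gripper_force: 0.0
```

Run:
```python
from bench import arm
from h import *
s=arm.state();t,r=s["tcp_pos"],s["tcp_rot"]
print(s["time"],t,r,s["finger_gap"],s["ft_force"])
C=np.array([.592,.0735])
# arcs in steps of 28 deg: two full calls + overshoot
a0=127.6;cur=(t,r)
def P(a): return np.array([*(C+.1*np.array([np.cos(np.radians(a)),np.sin(np.radians(a))])),t[2]])
for i in range(3):
    for k in range(1,6):
        a=a0-(i*5+k)*5
        print(i,k,a,*delta(cur[0],cur[1],P(a),a))
    cur=(P(a),[180,0,a])
```

```text
2.2833 [0.53168492 0.15551687 0.20881784] [1.79894515e+02 4.17313557e-02 1.27992763e+02] 0.2760210946592792 [ 0.1232662  -0.1024584  -0.03161974]
0 1 122.6 [-2.2  6.4  0. ] [0.002 0.001 0.094]
0 2 117.6 [-3.4 15.1  0. ] [0.002 0.001 0.181]
0 3 112.6 [-5.4 23.6  0. ] [0.002 0.    0.269]
0 4 107.6 [-8.  31.9  0.1] [0.002 0.    0.356]
0 5 102.6 [-11.4  39.9   0.1] [0.002 0.    0.443]
1 1 97.6 [-0.4  8.7  0. ] [ 0.    -0.     0.087]
1 2 92.6 [-1.5 17.4  0. ] [ 0.    -0.     0.175]
1 3 87.6 [-3.4 25.9  0. ] [ 0.    -0.     0.262]
1 4 82.6 [-6.  34.2  0. ] [-0.    -0.     0.349]
1 5 77.6 [-9.4 42.3  0. ] [ 0.    -0.     0.436]
2 1 72.6 [-0.4  8.7  0. ] [ 0.    -0.     0.087]
2 2 67.6 [-1.5 17.4  0. ] [ 0.    -0.     0.175]
2 3 62.599999999999994 [-3.4 25.9  0. ] [ 0.    -0.     0.262]
2 4 57.599999999999994 [-6.  34.2  0. ] [ 0.    -0.     0.349]
2 5 52.599999999999994 [-9.4 42.3  0. ] [ 0.    -0.     0.436]
```

Emit:
{"op": "apply_moves", "data": {
  "deltas": [
    [[-1, 8, 0], [0, 0, 0.087]],
    [[-2, 16, 0], [0, 0, 0.175]],
    [[-4, 25, 0], [0, 0, 0.262]],
    [[-7, 33, 0], [0, 0, 0.349]],
    [[-11, 41, 0], [0, 0, 0.436]]
  ]
}}

```text
time: 2.7
tcp_pos: [0.57, 0.1722, 0.2084]
tcp_rot: [-180.0, -0.0, 102.8]
ft_force: [-3.1, 0.7, 0.3]
finger_gap: 0.279
gripper_force: 1.4
```

Emit:
{"op": "apply_moves", "data": {
  "deltas": [
    [[0, 9, 0], [0, 0, 0.087]],
    [[-1, 17, 0], [0, 0, 0.175]],
    [[-3, 26, 0], [0, 0, 0.262]],
    [[-6, 34, 0], [0, 0, 0.349]],
    [[-9, 42, 0], [0, 0, 0.436]]
  ]
}}

```text
time: 3.12
tcp_pos: [0.613, 0.1725, 0.2082]
tcp_rot: [-180.0, 0.0, 77.8]
ft_force: [-2.1, -1.2, 0.5]
finger_gap: 0.282
gripper_force: 1.2
```

Emit:
{"op": "apply_moves", "data": {
  "deltas": [
    [[0, 9, 0], [0, 0, 0.087]],
    [[-1, 17, 0], [0, 0, 0.175]],
    [[-3, 26, 0], [0, 0, 0.262]],
    [[-4, 30, 0], [0, 0, 0.3]],
    [[-4, 30, 0], [0, 0, 0.3]]
  ]
}}

```text
time: 3.53
tcp_pos: [0.6422, 0.1621, 0.2082]
tcp_rot: [180.0, -0.0, 60.7]
ft_force: [-0.8, 0.6, -1.5]
finger_gap: 0.281
gripper_force: 0.0
```

Run:
```python
from bench import arm
from h import *
s=arm.state();t,r=s["tcp_pos"],s["tcp_rot"]
print(s["time"],t,r,s["ft_force"])
d=t[:2]-[.592,.0735];print(np.degrees(np.arctan2(d[1],d[0])),np.hypot(*d))
```

```text
3.5333 [0.64224751 0.16206058 0.20817443] [ 1.79969678e+02 -2.39294442e-02  6.07106607e+01] [-0.76311484  0.64019213 -1.49306215]
60.43028493540339 0.10182234344411875
```

Emit:
{"op": "apply_moves", "data": {
  "deltas": [
    [[0, 2, 0], [0, 0, 0.02]],
    [[0, 4, 0], [0, 0, 0.04]],
    [[0, 5, 0], [0, 0, 0.05]],
    [[0, 6, 0], [0, 0, 0.06]],
    [[0, 6, 0], [0, 0, 0.06]]
  ]
}}

```text
time: 3.95
tcp_pos: [0.6435, 0.1608, 0.2079]
tcp_rot: [-179.6, 0.1, 57.4]
ft_force: [-12.9, 4.7, 7.7]
finger_gap: 0.283
gripper_force: 7.1
```

Emit:
{"op": "apply_moves", "data": {
  "deltas": [
    [[0, 0.5, 0], [0, 0, 0]],
    [[0, 1, 0], [0, 0, 0]],
    [[0, 1.5, 0], [0, 0, 0]],
    [[0, 2, 0], [0, 0, 0]],
    [[0, 2, 0], [0, 0, 0]]
  ]
}}

```text
time: 4.37
tcp_pos: [0.6436, 0.1607, 0.2078]
tcp_rot: [-179.5, 0.1, 57.4]
ft_force: [-19.8, 8.3, 11.3]
finger_gap: 0.281
gripper_force: 10.7
```

Emit:
{"op": "apply_moves", "data": {
  "deltas": [
    [[0, -3, 0], [0, 0, 0]],
    [[0, -6, 0], [0, 0, 0]],
    [[0, -6, 0], [0, 0, 0]],
    [[0, -6, 0], [0, 0, 0]],
    [[0, -6, 0], [0, 0, 0]]
  ],
  "fingers": 0.5
}}

```text
time: 4.78
tcp_pos: [0.6438, 0.1615, 0.2077]
tcp_rot: [180.0, -0.0, 57.4]
ft_force: [-0.1, 0.3, 0.8]
finger_gap: 0.5
gripper_force: 0.0
```

Emit:
{"op": "apply_moves", "data": {
  "deltas": [
    [[0, 0, -15], [0, 0, 0]],
    [[0, 0, -45], [0, 0, 0]],
    [[0, 0, -75], [0, 0, 0]],
    [[0, 0, -100], [0, 0, 0]],
    [[0, 0, -100], [0, 0, 0]]
  ]
}}

```text
time: 5.2
tcp_pos: [0.6461, 0.1619, 0.3137]
tcp_rot: [179.6, -0.4, 57.4]
ft_force: [1.2, -0.8, 0.5]
finger_gap: 0.499
gripper_force: 0.0
```

Run:
```python
from bench import arm
from h import *
s=arm.state();f=arm.grab_frame("wrist");t,r=s["tcp_pos"],s["tcp_rot"]
print(s["time"],t,r,s["ft_force"])
import pickle;pickle.dump((f,t,r),open("w2.pkl","wb"))
cv2.imwrite("pics/w2.png",cv2.resize(f["color"][100:384,90:430],None,fx=2.1,fy=2.1,interpolation=cv2.INTER_CUBIC))
```

```text
5.2 [0.6461478  0.16193574 0.31368391] [179.6494139   -0.35799551  57.38102522] [ 1.2085071  -0.79953128  0.53654323]
```

View pics/w2.png

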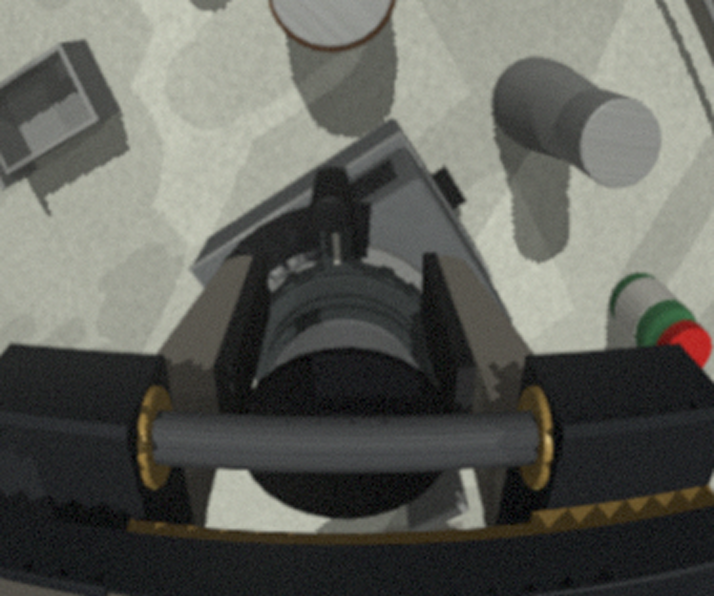

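Wrist picture: the post's top is at about (330,212) in the crop, so (247,201) in the full image. I'll work out its position.

Run:
```python
import pickle
from h import *
f,t,r=pickle.load(open("w2.pkl","rb"))
for v in (205,212,218):
    p=wray(f,t,r,(90+330/2.1,100+v/2.1),.238);d=p[:2]-[.591,.0725];print(p.round(4),np.degrees(np.arctan2(d[1],d[0])),np.hypot(*d))
for uv in ((343,515),):
    pass
print(delta(t,r,[.42,.309,.3],180-7))
```

```text
[0.6429 0.1659 0.238 ] 60.92944052614996 0.10689157233517468
[0.6413 0.1634 0.238 ] 61.0437012472609 0.1038546555280339
[0.6399 0.1612 0.238 ] 61.148035013880644 0.10123429421750557
(array([   1.9, -269.8,   12. ]), array([ 1.000e-02,  2.000e-03, -2.018e+00]))
```

Emit:
{"op": "apply_moves", "data": {
  "deltas": [
    [[0, -40, 0], [0, 0, -0.12]],
    [[0, -80, 0], [0, 0, -0.24]],
    [[0, -120, 0], [0, 0, -0.36]],
    [[0, -160, 0], [0, 0, -0.48]],
    [[0, -200, 0], [0, 0, -0.6]]
  ],
  "fingers": 1
}}

```text
time: 5.67
tcp_pos: [0.473, 0.2695, 0.3061]
tcp_rot: [-179.9, 0.0, 92.1]
ft_force: [0.5, 1.3, 0.4]
finger_gap: 0.843
gripper_force: 0.0
```

Emit:
{"op": "apply_moves", "data": {
  "deltas": [
    [[0, 0, 0], [0, 0, -0.12]],
    [[0, 0, 0], [0, 0, -0.24]],
    [[0, 0, 0], [0, 0, -0.36]],
    [[0, 0, 0], [0, 0, -0.48]],
    [[0, 0, 0], [0, 0, -0.6]]
  ]
}}

```text
time: 6.08
tcp_pos: [0.4745, 0.2691, 0.3062]
tcp_rot: [-179.9, -0.0, 126.5]
ft_force: [-0.9, -0.4, -1.0]
finger_gap: 1.002
gripper_force: 0.0
```

Emit:
{"op": "apply_moves", "data": {
  "deltas": [
    [[0, 0, 0], [0, 0, -0.12]],
    [[0, 0, 0], [0, 0, -0.24]],
    [[0, 0, 0], [0, 0, -0.36]],
    [[0, 0, 0], [0, 0, -0.48]],
    [[0, 0, 0], [0, 0, -0.6]]
  ]
}}

```text
time: 6.5
tcp_pos: [0.4746, 0.2689, 0.3062]
tcp_rot: [-179.9, -0.1, 160.9]
ft_force: [0.7, 0.2, -0.0]
finger_gap: 1.003
gripper_force: 0.0
```

Run:
```python
from bench import arm
from h import *
s=arm.state();t,r=s["tcp_pos"],s["tcp_rot"]
print(s["time"],t,r,s["ft_force"])
print(delta(t,r,[.4212,.3085,.2],173))
f=arm.grab_frame("top");w=arm.grab_frame("wrist")
import pickle;pickle.dump((f,w,t,r),open("w3.pkl","wb"))
a=cv2.resize(f["color"][155:245,165:250],None,fx=6,fy=6,interpolation=cv2.INTER_CUBIC)
cv2.imwrite("pics/t3.png",a)
```

```text
6.5 [0.47461405 0.26892097 0.30617273] [-1.79915278e+02 -6.25784907e-02  1.60861179e+02] [ 0.67720426  0.21242493 -0.04251216]
(array([ 63.3,  20. , 106.2]), array([-0.001, -0.001, -0.212]))
```

View pics/t3.png

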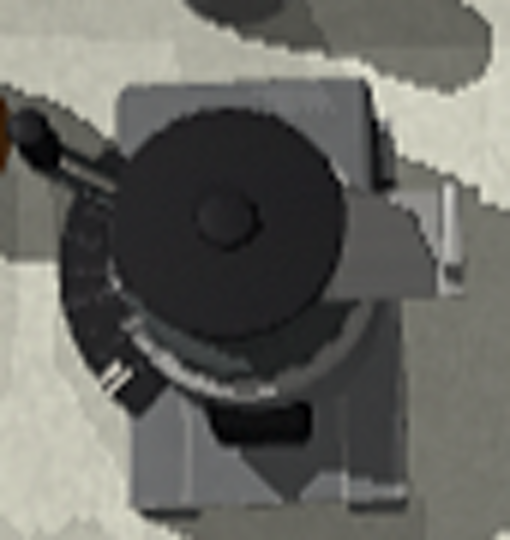

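The lever now covers the long mark, with the knob top near (28,128) in the crop. The two short marks are exposed at (115,380). I'll check the swept angle.

Run:
```python
import pickle
from h import *
f,w,t,r=pickle.load(open("w3.pkl","rb"))
c=lambda u,v:(165+(u+.5)/6-.5,155+(v+.5)/6-.5)
k=onplane(f,c(28,128),.238);b=onplane(f,c(226,217),.27);print(k,b)
k0=np.array([.5294,.1525])
# circle centre candidates: equal dist .1 from both
m=(k0+k[:2])/2;d=k[:2]-k0;L=np.hypot(*d);print("chord",L,"angle",2*np.arcsin(L/.2))
n=np.array([d[1],-d[0]])/L;print("centre",m+n*np.sqrt(.01-L*L/4))
# locked mark measured vs short marks on collar plane, initial frame
f0=pickle.load(open("f0.pkl","rb"))["top"]
cv2.imwrite("pics/w3.png",w["color"][0:300])
for v,u in ((372,106),(380,118)): print(onplane(f,c(u,v),.178)[:2])
```

```text
[0.63905648 0.162717   0.238     ] [0.59171368 0.07574245 0.27      ]
chord 0.11013141972957034 angle 1.166302462461686
centre [0.59197212 0.07449532]
[0.54281374 0.13668778]
[0.53915035 0.13140015]
```

View pics/w3.png

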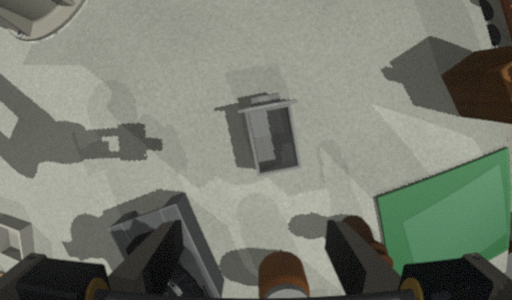

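Wrist picture (unscaled): the drawer rim's rear corners are (260,174) and (299,165), and its front ones (245,112) and (289,106). The mill base's top front corners are (110,245) and (183,193), and its left edge runs to (222,290).

Run:
```python
import pickle
from h import *
f,w,t,r=pickle.load(open("w3.pkl","rb"))
g=lambda u,v,z:wray(w,t,r,(u,v),z)[:2]
A=[g(260,174,.05),g(299,165,.05),g(245,112,.05),g(289,106,.05)]
print(np.round(A,4),np.mean(A,0).round(4))
for i,j in((0,2),(1,3)): d=A[i]-A[j];print(np.degrees(np.arctan2(d[1],d[0])),np.hypot(*d))
a,b,c=g(110,245,.068),g(183,193,.068),g(222,290,.068);print(a,b,c)
for d in(b-a,c-b):print(np.degrees(np.arctan2(d[1],d[0])),np.hypot(*d))
# line fit for the base edges in the upscaled grey
gray=cv2.cvtColor(w["color"],cv2.COLOR_BGR2GRAY)
crop=cv2.resize(np.hstack([w["color"][180:290,90:240],w["color"][80:190,215:315]]),None,fx=3.1,fy=3.1,interpolation=cv2.INTER_CUBIC);cv2.imwrite("pics/w4.png",crop)
```

```text
[[0.4978 0.2708]
 [0.5035 0.3296]
 [0.405  0.28  ]
 [0.4169 0.3421]] [0.4558 0.3056]
-5.708104626356021 0.09325565472180386
-8.242858471923295 0.08759329180946825
[ 0.52499848 -0.00321117] [0.48350928 0.15641312] [0.65952103 0.14909697]
104.56980834023891 0.16492807200694812
-2.380200412940544 0.1761637418807574
```

View pics/w4.png

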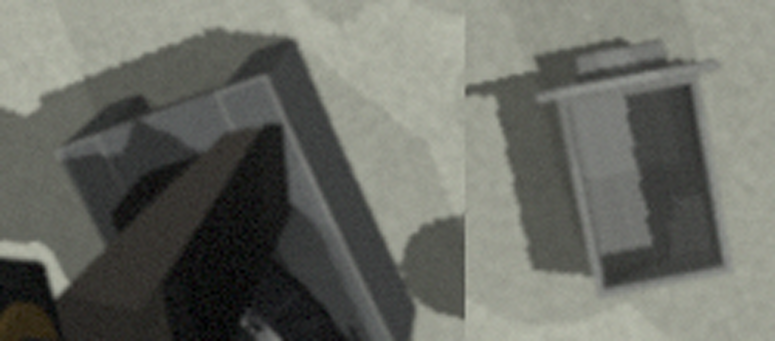

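Enlarged: the base's top front edge runs (58,155) to (268,78) and its top left edge to (385,338); the ground left edge runs (293,43) to (412,310). The drawer plate's top is (538,100) to (718,66), and the rear rim (602,292) to (729,268).

Run:
```python
import pickle
from h import *
f,w,t,r=pickle.load(open("w3.pkl","rb"))
G=lambda u,v,z:wray(w,t,r,(90+(u+.5)/3.1-.5,180+(v+.5)/3.1-.5),z)[:2]
D=lambda u,v,z:wray(w,t,r,(215+(u-465+.5)/3.1-.5,80+(v+.5)/3.1-.5),z)[:2]
def seg(n,a,b):
    d=b-a;print(n,a.round(4),b.round(4),np.degrees(np.arctan2(d[1],d[0])).round(2),np.hypot(*d).round(4))
seg("front",G(58,155,.068),G(268,78,.068));seg("left",G(268,78,.068),G(385,338,.068));seg("left0",G(293,43,0),G(412,310,0))
seg("plate",D(538,100,.06),D(718,66,.06));seg("rear",D(602,292,.05),D(729,268,.05))
seg("sideL",D(562,98,.05),D(602,292,.05));seg("sideR",D(697,80,.05),D(729,268,.05))
```

```text
front [0.4991 0.0084] [0.497 0.139] 90.94 0.1306
left [0.497 0.139] [0.653 0.137] -0.74 0.156
left0 [0.4988 0.1349] [0.6801 0.135 ] 0.03 0.1813
plate [0.4017 0.2716] [0.4128 0.353 ] 82.19 0.0822
rear [0.4971 0.2692] [0.5055 0.3302] 82.07 0.0616
sideL [0.4045 0.2817] [0.4971 0.2692] -7.64 0.0934
sideR [0.4163 0.343 ] [0.5055 0.3302] -8.17 0.0901
```

Emit:
{"op": "apply_moves", "data": {
  "deltas": [
    [[15, 5, 20], [0, 0, -0.06]],
    [[30, 11, 45], [0, 0, -0.12]],
    [[47, 17, 70], [0, 0, -0.18]],
    [[62, 22, 95], [0, 0, -0.2]],
    [[62, 22, 120], [0, 0, -0.2]]
  ]
}}

```text
time: 7.02
tcp_pos: [0.4217, 0.3115, 0.1859]
tcp_rot: [-180.0, -0.1, 171.8]
ft_force: [0.5, 0.3, 0.3]
finger_gap: 0.998
gripper_force: 0.0
```

Emit:
{"op": "apply_moves", "data": {
  "deltas": [
    [[0, 0, 25], [0, 0, 0]],
    [[0, 0, 50], [0, 0, 0]],
    [[0, 0, 75], [0, 0, 0]],
    [[0, 0, 90], [0, 0, 0]],
    [[0, 0, 90], [0, 0, 0]]
  ]
}}

```text
time: 7.43
tcp_pos: [0.4216, 0.309, 0.0939]
tcp_rot: [-179.7, -0.3, 171.7]
ft_force: [-1.7, -0.3, 0.1]
finger_gap: 0.998
gripper_force: 0.0
```

Run:
```python
from bench import arm
from h import *
s=arm.state();t,r=s["tcp_pos"],s["tcp_rot"]
print(s["time"],t,r,s["ft_force"])
print(delta(t,r,[.4228,.3104,.012],172.3))
w=arm.grab_frame("wrist")
c=np.array([.4555,.306]);a=np.radians(-7.7);M=np.array([[np.cos(a),-np.sin(a)],[np.sin(a),np.cos(a)]])
P=[[*(c+M@p),z] for *p,z in [(-.053,.042,.06),(-.053,-.042,.06),(.048,.033,.05),(.048,-.033,.05)]]
uv=wpix(w,t,r,P);im=cv2.resize(w["color"],None,fx=1.5,fy=1.5)
for u in uv: cv2.circle(im,(int(u[0]*1.5),int(u[1]*1.5)),3,(0,0,255),1)
cv2.imwrite("pics/w5.png",im)
```

```text
7.4333 [0.42156648 0.30900934 0.09392335] [-179.74320633   -0.25752294  171.74127903] [-1.66177016 -0.25637951  0.05573287]
(array([-1.4,  1.9, 81.9]), array([-0.004, -0.005, -0.01 ]))
```

View pics/w5.png

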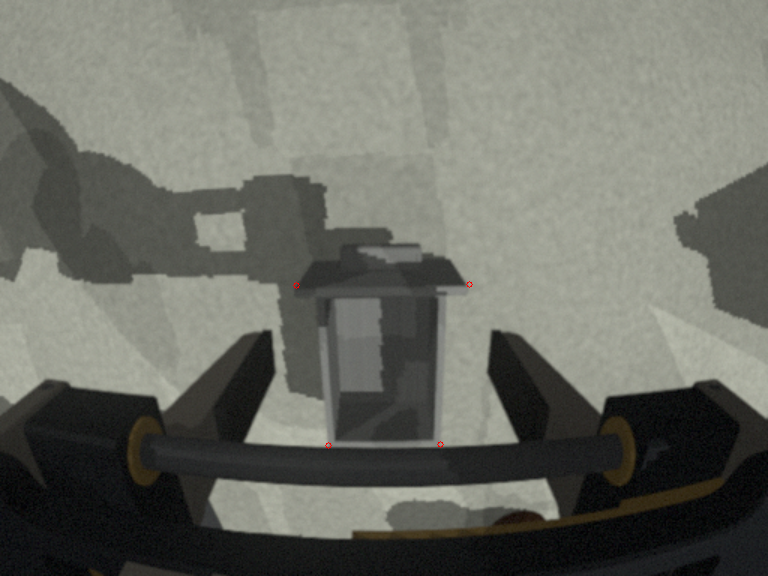

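The predicted corners fall on the drawer and the fingers straddle it, so I descend and grip.

Emit:
{"op": "apply_moves", "data": {
  "deltas": [
    [[-1, 2, 20], [0, 0, 0]],
    [[-1, 2, 40], [0, 0, 0]],
    [[-1, 2, 60], [0, 0, 0]],
    [[-1, 2, 75], [0, 0, 0]],
    [[-1, 2, 81], [0, 0, 0]]
  ]
}}

```text
time: 7.9
tcp_pos: [0.4249, 0.3124, 0.0159]
tcp_rot: [-180.0, -0.0, 171.9]
ft_force: [-0.8, 0.0, 0.0]
finger_gap: 1.0
gripper_force: 0.0
```

Emit:
{"op": "apply_moves", "data": {
  "deltas": [
    [[0, 0, 0], [0, 0, 0]],
    [[0, 0, 0], [0, 0, 0]],
    [[0, 0, 0], [0, 0, 0]],
    [[0, 0, 0], [0, 0, 0]],
    [[0, 0, 0], [0, 0, 0]]
  ],
  "fingers": 0.5
}}

```text
time: 8.32
tcp_pos: [0.4256, 0.3129, 0.0177]
tcp_rot: [179.9, 0.1, 172.0]
ft_force: [-1.2, -1.4, 7.0]
finger_gap: 0.715
gripper_force: 29.9
```

Emit:
{"op": "apply_moves", "data": {
  "deltas": [
    [[0, 0, 0], [0, 0, 0]],
    [[0, 0, 0], [0, 0, 0]],
    [[0, 0, -1], [0, 0, 0]],
    [[0, 0, -2], [0, 0, 0]],
    [[0, 0, -2], [0, 0, 0]]
  ]
}}

```text
time: 8.73
tcp_pos: [0.4252, 0.3127, 0.0189]
tcp_rot: [180.0, 0.0, 172.0]
ft_force: [0.1, 0.3, -1.2]
finger_gap: 0.718
gripper_force: 29.9
```

Run:
```python
from bench import arm
from h import *
s=arm.state();t,r=s["tcp_pos"],s["tcp_rot"]
print(s["time"],t,r,s["ft_force"],s["finger_gap"],s["gripper_force"])
# mill frame yaw .3: axis (.592,.073); drawer target origin x_d=-0.17 then -0.095 ; grasp at x_d-.033
m=lambda x,y:[.592+x-y*.005,.073+y+x*.005,t[2]]
for x in(-.175,-.098):print(delta(t,r,m(x-.033,0),180.3))
```

```text
8.7333 [0.42522163 0.31273612 0.0189066 ] [1.79979420e+02 1.89544773e-02 1.71983937e+02] [ 0.14666926  0.33352926 -1.23385233] 0.7181227212686374 29.879366755485535
(array([ 7.200e+00, -2.442e+02, -1.000e-01]), array([ 0.   ,  0.   , -0.145]))
(array([-6.900e+01, -2.331e+02, -1.000e-01]), array([ 0.   ,  0.   , -0.145]))
```

Emit:
{"op": "apply_moves", "data": {
  "deltas": [
    [[6, -25, 0], [0, 0, -0.04]],
    [[10, -50, 0], [0, 0, -0.08]],
    [[10, -80, 0], [0, 0, -0.12]],
    [[9, -110, 0], [0, 0, -0.145]],
    [[9, -140, 0], [0, 0, -0.145]]
  ]
}}

```text
time: 9.15
tcp_pos: [0.3963, 0.1742, 0.0186]
tcp_rot: [180.0, 0.0, -179.6]
ft_force: [0.7, -0.6, -1.2]
finger_gap: 0.717
gripper_force: 29.9
```

Emit:
{"op": "apply_moves", "data": {
  "deltas": [
    [[3, -25, 0], [0, 0, 0]],
    [[6, -50, 0], [0, 0, 0]],
    [[9, -75, 0], [0, 0, 0]],
    [[12, -95, 0], [0, 0, 0]],
    [[14, -103, 0], [0, 0, 0]]
  ]
}}

```text
time: 9.57
tcp_pos: [0.3824, 0.0704, 0.0186]
tcp_rot: [-180.0, -0.0, -179.8]
ft_force: [-0.2, -0.0, -1.1]
finger_gap: 0.719
gripper_force: 29.9
```

Emit:
{"op": "apply_moves", "data": {
  "deltas": [
    [[0, 0, 0], [0, 0, 0]],
    [[0, 0, 0], [0, 0, 0]],
    [[0, 0, 0], [0, 0, 0]],
    [[0, 0, 0], [0, 0, 0]],
    [[0, 0, 0], [0, 0, 0]]
  ]
}}

```text
time: 9.98
tcp_pos: [0.3835, 0.0729, 0.0186]
tcp_rot: [180.0, 0.0, -179.6]
ft_force: [0.2, -1.9, -1.5]
finger_gap: 0.714
gripper_force: 29.9
```

Run:
```python
from bench import arm
from h import *
s=arm.state();t,r=s["tcp_pos"],s["tcp_rot"]
print(s["time"],t,r,s["ft_force"],s["finger_gap"])
m=lambda x,y:[.592+x-y*.005,.073+y+x*.005,t[2]]
for x in(-.175,-.13,-.098):print(delta(t,r,m(x-.031,0),180.3))
import pickle;pickle.dump((arm.grab_frame("top"),arm.grab_frame("side")),open("t6.pkl","wb"))
f,g=pickle.load(open("t6.pkl","rb"))
cv2.imwrite("pics/t6.png",cv2.resize(np.hstack([f["color"][150:290,150:270],g["color"][130:270,170:300]]),None,fx=3.1,fy=3.1,interpolation=cv2.INTER_CUBIC))
```

```text
9.9833 [0.38350078 0.07294683 0.01859385] [ 1.79994125e+02  1.57156071e-02 -1.79633067e+02] [ 0.23519116 -1.89999594 -1.47159339] 0.713604466366522
(array([-2.5, -1. ,  0. ]), array([0.   , 0.   , 0.001]))
(array([-47.5,  -1.1,   0. ]), array([0.   , 0.   , 0.001]))
(array([-79.5,  -1.1,   0. ]), array([0.   , 0.   , 0.001]))
```

View pics/t6.png

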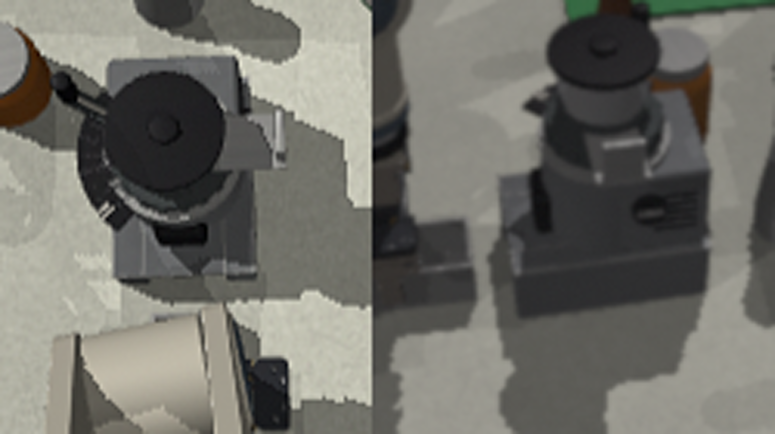

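The side view shows the drawer just in front of the bay mouth, in line with it. I advance gently and watch the side force.

Emit:
{"op": "apply_moves", "data": {
  "deltas": [
    [[-11, -0.5, 0], [0, 0, 0]],
    [[-22, -0.5, 0], [0, 0, 0]],
    [[-33, -0.5, 0], [0, 0, 0]],
    [[-42, -0.5, 0], [0, 0, 0]],
    [[-48, -0.5, 0], [0, 0, 0]]
  ]
}}

```text
time: 10.5
tcp_pos: [0.4334, 0.072, 0.0187]
tcp_rot: [180.0, 0.1, -179.7]
ft_force: [-0.5, 0.2, -1.2]
finger_gap: 0.717
gripper_force: 29.9
```

Emit:
{"op": "apply_moves", "data": {
  "deltas": [
    [[-5, 0, 0], [0, 0, 0]],
    [[-10, 0, 0], [0, 0, 0]],
    [[-15, 0, 0], [0, 0, 0]],
    [[-15, 0, 0], [0, 0, 0]],
    [[-15, 0, 0], [0, 0, 0]]
  ]
}}

```text
time: 10.92
tcp_pos: [0.4462, 0.0719, 0.0185]
tcp_rot: [-180.0, -0.0, -179.7]
ft_force: [0.3, 0.4, -1.4]
finger_gap: 0.717
gripper_force: 29.9
```

Emit:
{"op": "apply_moves", "data": {
  "deltas": [
    [[-6, 0, 0], [0, 0, 0]],
    [[-12, 0, 0], [0, 0, 0]],
    [[-18, 0, 0], [0, 0, 0]],
    [[-22, 0, 0], [0, 0, 0]],
    [[-22, 0, 0], [0, 0, 0]]
  ]
}}

```text
time: 11.33
tcp_pos: [0.4696, 0.0722, 0.0187]
tcp_rot: [180.0, 0.1, -179.7]
ft_force: [0.0, 0.8, -1.5]
finger_gap: 0.718
gripper_force: 29.9
```

Emit:
{"op": "apply_moves", "data": {
  "deltas": [
    [[0, 0, 1], [0, 0, 0]],
    [[0, 0, 2], [0, 0, 0]],
    [[0, 0, 2], [0, 0, 0]],
    [[0, 0, 2], [0, 0, 0]],
    [[0, 0, 2], [0, 0, 0]]
  ]
}}

```text
time: 11.75
tcp_pos: [0.4686, 0.0721, 0.0176]
tcp_rot: [180.0, 0.1, -179.7]
ft_force: [-2.6, -1.6, 16.1]
finger_gap: 0.717
gripper_force: 29.9
```

Emit:
{"op": "apply_moves", "data": {
  "deltas": [
    [[0, 0, 0], [0, 0, 0]],
    [[0, 0, 0], [0, 0, 0]],
    [[0, 0, 0], [0, 0, 0]],
    [[0, 0, -15], [0, 0, 0]],
    [[0, 0, -40], [0, 0, 0]]
  ],
  "fingers": 1
}}

```text
time: 12.17
tcp_pos: [0.4661, 0.0718, 0.055]
tcp_rot: [-180.0, -0.3, -179.7]
ft_force: [-0.0, 0.2, -0.6]
finger_gap: 1.001
gripper_force: 0.0
```

Emit:
{"op": "apply_moves", "data": {
  "deltas": [
    [[0, 0, -30], [0, 0, 0]],
    [[10, 0, -45], [0, 0, 0]],
    [[35, 0, -45], [0, 0, 0]],
    [[60, 0, -45], [0, 0, 0]],
    [[72, 0, -45], [0, 0, 0]]
  ]
}}

```text
time: 12.58
tcp_pos: [0.3931, 0.0714, 0.1013]
tcp_rot: [-180.0, -0.1, -179.7]
ft_force: [0.4, 0.6, 0.2]
finger_gap: 0.997
gripper_force: 0.0
```

Emit:
{"op": "apply_moves", "data": {
  "deltas": [
    [[0, 0, 15], [0, 0, 0]],
    [[0, 0, 35], [0, 0, 0]],
    [[0, 0, 55], [0, 0, 0]],
    [[0, 0, 75], [0, 0, 0]],
    [[0, 0, 85], [0, 0, 0]]
  ],
  "fingers": 0
}}

```text
time: 13.0
tcp_pos: [0.3955, 0.0716, 0.0147]
tcp_rot: [-180.0, -0.1, -179.7]
ft_force: [-0.3, 0.6, -0.7]
finger_gap: 0.658
gripper_force: 0.0
```

Emit:
{"op": "apply_moves", "data": {
  "deltas": [
    [[0, 0, 0], [0, 0, 0]],
    [[0, 0, 0], [0, 0, 0]],
    [[0, 0, 0], [0, 0, 0]],
    [[0, 0, 0], [0, 0, 0]],
    [[0, 0, 0], [0, 0, 0]]
  ]
}}

```text
time: 13.42
tcp_pos: [0.3969, 0.0718, 0.0173]
tcp_rot: [180.0, 0.1, -179.7]
ft_force: [0.0, -0.6, -0.4]
finger_gap: 0.3
gripper_force: 0.0
```

Emit:
{"op": "apply_moves", "data": {
  "deltas": [
    [[-8, 0, 0], [0, 0, 0]],
    [[-16, 0, 0], [0, 0, 0]],
    [[-24, 0, 0], [0, 0, 0]],
    [[-32, 0, 0], [0, 0, 0]],
    [[-38, 0, 0], [0, 0, 0]]
  ]
}}

```text
time: 13.83
tcp_pos: [0.4356, 0.0719, 0.0167]
tcp_rot: [180.0, 0.0, -179.7]
ft_force: [-1.6, 0.5, 0.3]
finger_gap: 0.004
gripper_force: 0.6
```

Emit:
{"op": "apply_moves", "data": {
  "deltas": [
    [[-5, 0, 0], [0, 0, 0]],
    [[-10, 0, 0], [0, 0, 0]],
    [[-15, 0, 0], [0, 0, 0]],
    [[-20, 0, 0], [0, 0, 0]],
    [[-22, 0, 0], [0, 0, 0]]
  ]
}}

```text
time: 14.25
tcp_pos: [0.4572, 0.0721, 0.0166]
tcp_rot: [180.0, 0.0, -179.7]
ft_force: [-1.0, 0.0, -0.3]
finger_gap: 0.004
gripper_force: 0.3
```

Emit:
{"op": "apply_moves", "data": {
  "deltas": [
    [[-1, 0, 0], [0, 0, 0]],
    [[-2, 0, 0], [0, 0, 0]],
    [[-3, 0, 0], [0, 0, 0]],
    [[-4, 0, 0], [0, 0, 0]],
    [[-4, 0, 0], [0, 0, 0]]
  ]
}}

```text
time: 14.67
tcp_pos: [0.4604, 0.0721, 0.0166]
tcp_rot: [180.0, 0.0, -179.7]
ft_force: [0.7, -0.1, 1.0]
finger_gap: 0.003
gripper_force: 0.1
```

Emit:
{"op": "apply_moves", "data": {
  "deltas": [
    [[-1, 0, 0], [0, 0, 0]],
    [[-2, 0, 0], [0, 0, 0]],
    [[-3, 0, 0], [0, 0, 0]],
    [[-4, 0, 0], [0, 0, 0]],
    [[-4, 0, 0], [0, 0, 0]]
  ]
}}

```text
time: 15.08
tcp_pos: [0.4646, 0.0721, 0.0166]
tcp_rot: [180.0, 0.0, -179.7]
ft_force: [-0.9, 0.1, -0.3]
finger_gap: 0.005
gripper_force: 0.1
```

Emit:
{"op": "apply_moves", "data": {
  "deltas": [
    [[-1, 0, 0], [0, 0, 0]],
    [[-2, 0, 0], [0, 0, 0]],
    [[-3, 0, 0], [0, 0, 0]],
    [[-3, 0, 0], [0, 0, 0]],
    [[-3, 0, 0], [0, 0, 0]]
  ]
}}

```text
time: 15.5
tcp_pos: [0.4669, 0.072, 0.0165]
tcp_rot: [-180.0, -0.0, -179.7]
ft_force: [-2.6, -0.5, 0.3]
finger_gap: 0.004
gripper_force: 1.2
```

Emit:
{"op": "apply_moves", "data": {
  "deltas": [
    [[-1, 0, 0], [0, 0, 0]],
    [[-2, 0, 0], [0, 0, 0]],
    [[-2, 0, 0], [0, 0, 0]],
    [[-2, 0, 0], [0, 0, 0]],
    [[-2, 0, 0], [0, 0, 0]]
  ]
}}

```text
time: 15.92
tcp_pos: [0.4669, 0.0719, 0.0163]
tcp_rot: [-180.0, -0.2, -179.7]
ft_force: [-8.9, 0.1, 6.2]
finger_gap: 0.004
gripper_force: 4.0
```

Emit:
{"op": "apply_moves", "data": {
  "deltas": [
    [[-1, 0, 0], [0, 0, 0]],
    [[-2, 0, 0], [0, 0, 0]],
    [[-2, 0, 0], [0, 0, 0]],
    [[-2, 0, 0], [0, 0, 0]],
    [[-2, 0, 0], [0, 0, 0]]
  ]
}}

```text
time: 16.33
tcp_pos: [0.467, 0.0719, 0.016]
tcp_rot: [-180.0, -0.4, -179.7]
ft_force: [-12.4, 0.8, 10.1]
finger_gap: 0.0
gripper_force: 6.6
```

Emit:
{"op": "apply_moves", "data": {
  "deltas": [
    [[20, 0, 0], [0, 0, 0]],
    [[40, 0, -5], [0, 0, 0]],
    [[40, 0, -45], [0, 0, 0]],
    [[40, 0, -85], [0, 0, 0]],
    [[40, 0, -125], [0, 0, 0]]
  ]
}}

```text
time: 16.75
tcp_pos: [0.4309, 0.072, 0.143]
tcp_rot: [180.0, -0.0, -179.7]
ft_force: [2.4, -0.1, -0.1]
finger_gap: 0.006
gripper_force: 0.0
```

Emit:
{"op": "apply_moves", "data": {
  "deltas": [
    [[0, -15, -35], [0, 0, 0]],
    [[0, -30, -70], [0, 0, 0]],
    [[0, -45, -105], [0, 0, 0]],
    [[0, -60, -140], [0, 0, 0]],
    [[-20, -75, -165], [0, 0, 0]]
  ],
  "fingers": 0.33
}}

```text
time: 17.17
tcp_pos: [0.4505, -0.0036, 0.3103]
tcp_rot: [180.0, 0.2, -179.7]
ft_force: [1.5, 1.0, -0.7]
finger_gap: 0.325
gripper_force: 0.0
```

Emit:
{"op": "apply_moves", "data": {
  "deltas": [
    [[-30, -3, 0], [0, 0, 0]],
    [[-60, -6, 0], [0, 0, 0]],
    [[-90, -9, 0], [0, 0, 0]],
    [[-120, -12, 0], [0, 0, 0]],
    [[-138, -15, 0], [0, 0, 0]]
  ]
}}

```text
time: 17.58
tcp_pos: [0.5928, -0.0175, 0.3066]
tcp_rot: [-180.0, 0.1, -179.7]
ft_force: [-1.4, 0.3, 0.1]
finger_gap: 0.33
gripper_force: 0.0
```

Run:
```python
from bench import arm
from h import *
s=arm.state();t,r=s["tcp_pos"],s["tcp_rot"]
print(s["time"],t,r,s["ft_force"],s["finger_gap"])
print(delta(t,r,[.592,-.0185,.21],180))
```

```text
17.5833 [ 0.59279704 -0.01752049  0.30658906] [-1.79999834e+02  1.33927684e-01 -1.79710452e+02] [-1.39964912  0.26127225  0.08257423] 0.3304152747004898
(array([ 1. , -1. , 96.6]), array([0.   , 0.002, 0.005]))
```

Emit:
{"op": "apply_moves", "data": {
  "deltas": [
    [[0, -1, 25], [0, 0, 0]],
    [[0, -1, 50], [0, 0, 0]],
    [[0, -1, 75], [0, 0, 0]],
    [[0, -1, 90], [0, 0, 0]],
    [[0, -1, 95], [0, 0, 0]]
  ]
}}

```text
time: 18.0
tcp_pos: [0.5886, -0.0182, 0.2088]
tcp_rot: [180.0, -0.2, -179.7]
ft_force: [-0.3, -1.0, 0.3]
finger_gap: 0.329
gripper_force: 0.0
```

Emit:
{"op": "apply_moves", "data": {
  "deltas": [
    [[0, 0, 0], [0, 0, 0]],
    [[0, 0, 0], [0, 0, 0]],
    [[0, 0, 0], [0, 0, 0]],
    [[0, 0, 0], [0, 0, 0]],
    [[0, 0, 0], [0, 0, 0]]
  ],
  "fingers": 0.02
}}

```text
time: 18.42
tcp_pos: [0.5906, -0.0183, 0.2131]
tcp_rot: [-180.0, 0.2, -179.7]
ft_force: [0.3, -0.3, 3.7]
finger_gap: 0.087
gripper_force: 30.0
```

The fin is gripped: the gap is 8 mm, as it should be. I pull.

Emit:
{"op": "apply_moves", "data": {
  "deltas": [
    [[0, -5, 0], [0, 0, 0]],
    [[0, -12, 0], [0, 0, 0]],
    [[0, -19, 0], [0, 0, 0]],
    [[0, -26, 0], [0, 0, 0]],
    [[0, -31, 0], [0, 0, 0]]
  ]
}}

```text
time: 18.83
tcp_pos: [0.5912, -0.0495, 0.213]
tcp_rot: [180.0, 0.2, -179.7]
ft_force: [1.1, 2.9, 5.2]
finger_gap: 0.085
gripper_force: 30.0
```

Emit:
{"op": "apply_moves", "data": {
  "deltas": [
    [[0, -1, 0], [0, 0, 0]],
    [[0, -2, 0], [0, 0, 0]],
    [[0, -3, 0], [0, 0, 0]],
    [[0, -3, 0], [0, 0, 0]],
    [[0, -3, 0], [0, 0, 0]]
  ]
}}

```text
time: 19.25
tcp_pos: [0.5912, -0.0524, 0.213]
tcp_rot: [180.0, 0.2, -179.7]
ft_force: [1.8, 2.1, 5.7]
finger_gap: 0.085
gripper_force: 30.0
```

Emit:
{"op": "apply_moves", "data": {
  "deltas": [
    [[0, -1, 0], [0, 0, 0]],
    [[0, -2, 0], [0, 0, 0]],
    [[0, -2, 0], [0, 0, 0]],
    [[0, -2, 0], [0, 0, 0]],
    [[0, -2, 0], [0, 0, 0]]
  ]
}}

```text
time: 19.67
tcp_pos: [0.5912, -0.0527, 0.213]
tcp_rot: [179.8, 0.2, -179.7]
ft_force: [2.5, 8.5, 6.0]
finger_gap: 0.088
gripper_force: 30.0
```

The stop is reached (34 mm of travel, force rising). Release and withdraw upward.

Emit:
{"op": "apply_moves", "data": {
  "deltas": [
    [[0, 1.5, 0], [0, 0, 0]],
    [[0, 1.5, 0], [0, 0, 0]],
    [[0, 1.5, 0], [0, 0, 0]],
    [[0, 1.5, 0], [0, 0, 0]],
    [[0, 1.5, 0], [0, 0, 0]]
  ],
  "fingers": 0.35
}}

```text
time: 20.08
tcp_pos: [0.5896, -0.053, 0.2114]
tcp_rot: [-180.0, -0.0, -179.7]
ft_force: [-0.7, -0.3, 0.8]
finger_gap: 0.348
gripper_force: 0.0
```

Emit:
{"op": "apply_moves", "data": {
  "deltas": [
    [[0, 0, -20], [0, 0, 0]],
    [[0, 0, -50], [0, 0, 0]],
    [[0, 0, -80], [0, 0, 0]],
    [[0, 0, -110], [0, 0, 0]],
    [[0, 0, -120], [0, 0, 0]]
  ]
}}

```text
time: 20.5
tcp_pos: [0.5914, -0.0531, 0.3362]
tcp_rot: [-180.0, 0.3, -179.7]
ft_force: [0.4, 0.2, 1.0]
finger_gap: 0.348
gripper_force: 0.0
```

Emit:
{"op": "apply_moves", "data": {
  "deltas": [
    [[30, -20, 0], [0, 0, 0]],
    [[60, -40, 0], [0, 0, 0]],
    [[90, -60, 0], [0, 0, 0]],
    [[120, -80, 0], [0, 0, 0]],
    [[120, -80, 0], [0, 0, 0]]
  ]
}}

```text
time: 20.92
tcp_pos: [0.4656, -0.1356, 0.331]
tcp_rot: [-179.9, -0.2, -179.8]
ft_force: [1.2, -1.1, 0.2]
finger_gap: 0.35
gripper_force: 0.0
```

Run:
```python
from bench import arm
from h import *
import pickle
s=arm.state();print(s["time"],s["tcp_pos"],s["ft_force"])
f=arm.grab_frame("top")
# compare scene with pictures before: knob now vs in w3 frame (patch shift), fin shift vs w3
g=pickle.load(open("w3.pkl","rb"))[0]
for n,(x,y,w,h) in {"knob":(166,170,16,16),"fin":(235,182,9,28)}.items():
    T=g["color"][y:y+h,x:x+w];S=f["color"][y-12:y+h+12,x-12:x+w+30]
    m=cv2.matchTemplate(S,T,cv2.TM_CCOEFF_NORMED);_,v,_,l=cv2.minMaxLoc(m);print(n,v,(l[0]-12,l[1]-12))
```

```text
20.9167 [ 0.46564225 -0.1356213   0.33099017] [ 1.1808972  -1.12674664  0.158459  ]
knob 0.9997971653938293 (0, 0)
fin 0.7268854975700378 (0, 0)
```

Run:
```python
from bench import arm
from h import *
import pickle
f=arm.grab_frame("top");g=pickle.load(open("w3.pkl","rb"))[0]
for n,P in {"shut":[.592,-.019,.24],"open":[.592,-.054,.24]}.items(): print(n,proj(f,[P]).round(1))
for y in (186,190,194,198):
    for k in (g,f): print(y,k["color"][y,228:268].mean(1).astype(int).tolist())
```

```text
shut [[240.7 192.3]]
open [[254.5 192. ]]
186 [25, 46, 69, 103, 118, 118, 118, 119, 118, 118, 105, 196, 163, 99, 107, 104, 101, 204, 201, 193, 193, 195, 196, 195, 192, 193, 198, 199, 198, 199, 198, 196, 196, 194, 193, 202, 198, 197, 192, 199]
186 [22, 43, 65, 105, 119, 118, 118, 118, 118, 118, 121, 120, 121, 116, 111, 111, 109, 169, 169, 166, 165, 165, 166, 166, 173, 166, 125, 184, 194, 194, 194, 191, 191, 190, 189, 197, 194, 191, 187, 194]
190 [87, 87, 86, 86, 85, 65, 125, 141, 139, 140, 109, 188, 153, 106, 110, 113, 113, 110, 107, 109, 108, 102, 182, 179, 201, 190, 193, 194, 199, 200, 199, 195, 192, 197, 197, 194, 195, 195, 196, 196]
190 [85, 84, 82, 82, 79, 77, 133, 149, 148, 148, 148, 147, 147, 147, 148, 149, 148, 137, 133, 134, 133, 135, 135, 124, 128, 153, 135, 149, 196, 195, 194, 190, 187, 192, 192, 188, 191, 190, 191, 191]
194 [86, 86, 86, 86, 86, 86, 86, 64, 142, 139, 115, 177, 152, 130, 105, 106, 113, 113, 111, 111, 112, 113, 113, 115, 114, 111, 111, 110, 111, 103, 101, 178, 175, 197, 195, 195, 196, 194, 196, 195]
194 [84, 84, 84, 84, 84, 84, 81, 77, 151, 149, 148, 148, 147, 148, 148, 148, 148, 147, 147, 149, 138, 133, 134, 134, 114, 144, 130, 81, 108, 99, 98, 174, 171, 192, 190, 190, 190, 189, 189, 191]
198 [86, 85, 85, 85, 85, 86, 85, 85, 83, 63, 138, 151, 141, 129, 89, 111, 111, 106, 109, 110, 110, 110, 112, 113, 111, 110, 113, 112, 114, 110, 111, 109, 102, 198, 194, 195, 195, 190, 193, 194]
198 [83, 82, 82, 83, 83, 83, 83, 82, 81, 75, 148, 145, 144, 145, 144, 144, 144, 142, 142, 144, 142, 142, 144, 130, 97, 122, 113, 89, 112, 108, 108, 106, 100, 193, 189, 190, 190, 186, 188, 189]
```

The fin has moved 14 px, from column 239 to 253, which is about 35 mm. The shutter is open, the knob hasn't moved, and the arm is clear.

```bash
python3 -c "
from bench import arm
print(arm.job_done())"
```

```text
the job is handed in; nothing more can be done
None
```

I pushed the drawer home against its stop, turned the collar to its stop at the locked mark, and only then pulled the shutter out about 35 mm. The job is handed in with the arm clear of everything; no verdict came back, and I didn't re-measure the bystanders, though no contact with them showed.

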